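Dress the leaning bracelet stand with its slip-on cone

ROBOT

A 7-joint arm with a two-finger parallel gripper is mounted at the origin on the work surface. World frame = base frame: x ahead of the robot, y to its left, z up, the work surface at z = 0. Lengths are in m, angles in rad, forces in N, time in s.
With the tool pointing down it reaches from about 0.4 to 0.85 m from the base axis. Payload 10.4 kg.
Tool frame: the origin (TCP) lies at the centre of the arm's flange, where the gripper is bolted on; the fingertips stand 173 mm ahead of it and the grasp point (between the pads) lies 155 mm ahead of it; z points along the fingers, y is the line along which they close (so a half turn about z gives the same grasp; the last joint's range is limited). The gripper opens to 85 mm and grips with 20 to 120 N. Pads are 22 mm wide; open, the fingers measure 114 mm over their backs; the gripper's body (76 mm by 85 mm) begins 54 mm behind the grasp point. The pads swing forward as they close: fully open they stand 13 mm farther back than shut.
Start: joints at [-1.231, 0.332, -0.065, 1.46, 0.022, 1.35, -0.088], TCP at [0.222, 0.584, 0.405] pointing down, gripper open.
Joint ranges: [-2.6, 2.6], [-0.5, 2.12], [-1.47, 1.34], [0.16, 2.42], [-1.27, 4.41], [0.06, 2.06], [-2.6, 2.6]. Speed limits (rad/s): [2.22, 2.22, 2.79, 2.79, 3.14, 3.14, 3.14].

INTERFACE

Orientations are given as a unit quaternion [x, y, z, w].
In Python, from workcell import manip, viewer, finder gives the robot as it stands.
- The arm moves only by the tool arm_command, never from a script. Its argument "plan" is a list of rows, each an object with "dp": the shift along the tool's x, y, z in mm, a list of three; "spin": the turn about the tool's z in rad. A call has 1 to 5 rows; each row shifts and turns the commanded pose from where the row before left it, along the tool's axes as they then stand; what a row does not reach is not made up. A row lasts 1/10 s, in which the tool goes at most 50 mm and 8.59 degrees, less where a joint would pass 70% of its speed; a pose out of reach is approached as far as the arm can. A call is refused whole if a number of a shift passes 50 or a number of a turn 0.15, either way. A call with a gripper value outside its range is refused whole. "grip" is the closure, from -1 (fully open) to 1 (shut), set as the call begins (left out, the last holds). The fingers move at their own pace and stop on an object; "newtons" is the grip in N (left out, the last holds). Time passes only in rows, so rows that do not move let the fingers close. It gives the time, the measured TCP pose, the force, the opening and the grip force at its end, in the units of the state.
- manip.get_obs(): the state, without advancing time (a new reading comes with each control period).
- viewer.camera(name): name is "scene" or "top"; returns the picture (420x560x3 uint8, blue, green, red); there is no depth.
- viewer.camera_params(name): a dict with "vertical_fov" (degrees; the focal length in pixels is half the picture's height over the tangent of half this angle, whatever the lens; pixels are square), "cx", "cy" (the principal point, pixels), "k1" (the pictures are not rectified: a ray, as slopes to the right and down, at radius r is drawn at 1 + k1 r^2 times it, then the intrinsics apply), "R" (3x3) and "t" (3): a world point X has camera coordinates R X + t. Camera axes: x right, y down, z forward; pixel columns grow to the right and rows downward; lengths in m; the calibration is good to about 2 mm. A picture is of the moment at which its call begins. camera_params takes no time and is no camera call.
- manip.hand_in(): hands the job in; it is judged then, once.
Trained networks look in the newest picture that a camera, given by its name, has taken for a name from the list of things; names that differ only in an ending like _2 or _b are one class to them, and where a whole thing is asked for, a point or a joint stands for the part that bears it (a point fixed in the world has none). Each returns a list of dicts, best first, with "score" (0 to 1); they miss things now and then, are a little off and sometimes report something else, mostly with a low value. They report only what shows in the picture. A call takes as long as a camera call. They do not tell look-alikes from the thing itself.
- finder.find_in(camera, thing): "position" ([x, y, z] in m, in world coordinates, good to about 4 mm: the middle of the surface that is visible of it).
The state is a dict: "clock": time; "joint_pos": joint angles; "joint_velocities": joint speeds; "tau": joint torques, N m; "position": TCP position; "ee_rot": TCP orientation; "ft_force": force on the tool from outside, world axes, zero at the start; "torque": the same for the moment, N m; "grip_width": opening from 0.0 (shut) to 1.0 (fully open); "grasp_force": force on a finger pad.
Only numpy, scipy, OpenCV 4.12 (cv2) and the standard library are available. Lean on these libraries where they do the work, as an engineer would, in place of code of your own. Each camera call takes 0.05 s, during which the arm holds its last target. There are 200 camera calls.

TASK

Take the taller of the two loose hollow wooden cones and slip it over the matching tapered wooden head that leans towards you on the adjustable bracelet stand, in line with the head. Let it down in the hand only until it just takes on the taper, then let go: it must lift off again for a customer, so never press it on, where it would jam, and never let it drop. Leave the shorter cone and the other goods on the stall where they are.

Things in the scene. Friction and masses are not known exactly. Their poses are not given: they have to be found in the camera images.
- tall_cone: The loose cone to fit: turned brown wood, 150 mm tall, about 0.1 kg, standing mouth down. Outside 73 mm diameter at the mouth, tapering evenly to 37 mm at 105 mm height; above that a plain round neck of 36 mm diameter, the place to grip. Hollow, open below, wall 3.5 mm: inside 66 mm diameter at the mouth to 30 mm at 105 mm depth, closed there. Origin: centre of the mouth; z: mouth to neck.
- tall_cone_top (a point): Centre of the flat top of the tall cone's neck, 150 mm from the mouth along its axis. The neck is the last 45 mm below it. The cone is round: any turn about its axis is the same.
- short_cone: The other loose cone, of the same wood but only 97 mm tall (neck 40 mm diameter, mouth 73 mm). It is to be left where it stands. Origin: centre of its mouth, on the table.
- stand: The bracelet stand, heavy, does not move: a dark steel foot disc of 150 mm diameter, 14 mm thick, with the leaning tube and tapered head on it. Origin: centre of the underside, on the table. The head leans towards its -x side.
- tube: The stand's leaning steel tube, 30 degrees from vertical. Origin: where its axis leaves the foot; z: up along the tube. The solid wooden head lies exactly on this z axis, on a clamped rod: a taper of 70 mm diameter at the wide lower end, 34 mm at the flat tip, 105 mm long, the same taper as inside the tall cone. No part of it gives way when pushed.
- clamp (a point): Top of the black clamp collar on the tube's axis, 39 mm from the tube's origin. The rod's extension above it is not given and differs each time: the head's wide end lies 11 to 51 mm above this point along the axis. The tall cone takes all round with its mouth 14 mm (give or take 2) above the head's wide end, its closed end still 12 mm clear of the tip; pressing with over 25 N jams it.
- wallet: Bystander: brown leather wallet, 95 x 150 x 22 mm, lying on the table. Origin: centre of its underside.
- ring_box: Bystander: dark blue ring box, 55 x 60 x 47 mm. Origin: centre of its underside.
- bangle: Bystander: brass bangle, 76 mm across, 16 mm high, lying flat. Origin: centre of its underside.
- jar: Bystander: glass jar with a white lid, 60 mm diameter, 85 mm tall. Origin: centre of its underside.
- case: Bystander: flat black sample case, 75 x 165 x 31 mm. Origin: centre of its underside.
Not all that is in view belongs to the job. Leave any green or red look-alike of the tall_cone alone.

How it is judged:
On the way, in this order (a step that is already met when the one before it is completed fails the run):
1. the tall cone is lifted clear of the table (height (world z) of tall_cone above 0.05 m), for 0.2 s.
2. the tall cone, still held in the fingers, is on the head: in line within 8 degrees, mouth centre within 8 mm of the tube's axis and less than 122 mm along it from the tube's origin (contact force between the fingers and tall_cone above 0.5 N and x of tall_cone in the frame of tube between -0.008 and 0.008 m and y of tall_cone in the frame of tube between -0.008 and 0.008 m and z of tall_cone in the frame of tube between 0.045 and 0.122 m and angle between the z axis of tall_cone and the z axis of tube, either way round below 0.14 rad), for 0.1 s.
At the end, for the whole second after the job is handed in: the tall cone rests by itself, let go and still, on the leaning head: in line with the tube within 4 degrees, its mouth's centre within 5 mm of the tube's axis and 55 to 112 mm along it, neck upwards (x of tall_cone in the frame of tube between -0.005 and 0.005 m and y of tall_cone in the frame of tube between -0.005 and 0.005 m and z of tall_cone in the frame of tube between 0.055 and 0.112 m and z of tall_cone_top in the frame of tube above 0.19 m and angle between the z axis of tall_cone and the z axis of tube, either way round below 0.07 rad and contact force between tall_cone and stand above 0.2 N and linear speed of tall_cone below 0.01 m/s and contact force between the fingers and tall_cone below 0.05 N); the robot touches nothing.
It fails at once if the tall cone and the stand press on each other with more than 25 N (jammed on, or struck) (contact force between tall_cone and stand above 25 N).
It fails at once if the tall cone is dropped: out of the fingers and moving faster than 0.15 m/s (contact force between the fingers and tall_cone below 0.05 N and linear speed of tall_cone above 0.15 m/s).
It fails at once if the short cone is moved more than 20 mm (distance of short_cone from where it was at the start of the episode above 0.02 m).
It fails at once if the wallet, ring box, bangle, jar or sample case is moved more than 20 mm (distance of any of wallet, ring_box, bangle, jar, case from where it was at the start of the episode above 0.02 m).
It also fails if it takes over 48 s, if anything falls off the work surface, if the arm or the gripper's body presses on something with over 40 N, if the wrist force passes 120 N, or if a joint passes its speed limit or range.

## Working session

There is one attempt and no reset: what is moved stays moved. The work goes in short steps, Python scripts to look and compute and a tool call to move; the robot and the scene stay as the last step left them, time stands still between calls to the robot, and variables do not carry over. Pictures are saved under pics/ and viewed, at most 10 in all, crops included, and the job is handed in when it is done.

Besides the shell and the picture viewer there is one more tool, called in YAML: its name, and indented under it one key for each argument. arm_command: Moves the arm, as the interface text tells. Its arguments: {"type":"object","properties":{"plan":{"type":"array","items":{"type":"object","properties":{"dp":{"type":"array","items":{"type":"number"}},"spin":{"type":"number"}}}},"grip":{"type":"number"},"newtons":{"type":"number"}},"required":["plan"]}

```bash
mkdir -p pics; python3 - <<'E'
from workcell import manip, viewer, finder
import cv2
o=manip.get_obs(); print({k:o[k] for k in ['clock','position','ee_rot','joint_pos','grip_width','ft_force']})
for c in ['scene','top']:
    cv2.imwrite(f'pics/{c}0.png',viewer.camera(c)); print(c,viewer.camera_params(c))
    for n in ['tall_cone','tall_cone_top','short_cone','stand','tube','clamp','jar','case','wallet','ring_box','bangle']:
        print(n,[(round(d['score'],2),[round(float(v),3) for v in d['position']]) for d in finder.find_in(c,n)][:3])
print(manip.get_obs()['clock'])
E
```

```text
{'clock': 0.0, 'position': array([0.22175487, 0.58419911, 0.403896  ]), 'ee_rot': array([ 1.80401685e-01,  9.83592753e-01, -7.20785831e-04, -9.66530043e-05]), 'joint_pos': array([-1.2306049 ,  0.33289278, -0.06469454,  1.46095531,  0.0216007 ,
        1.34989455, -0.08851459]), 'grip_width': 1.0038223139782794, 'ft_force': array([-0.79937965, -0.53409746,  0.33091111])}
scene {'vertical_fov': 47.230473216084704, 'cx': 273.67624107895386, 'cy': 216.76244770394416, 'k1': 0.048848357562621646, 'R': array([[-0.8257377 ,  0.56401964, -0.00625231],
       [ 0.41898101,  0.60590119, -0.67626819],
       [-0.37764026, -0.56103974, -0.73662897]]), 't': array([ 0.49647886, -0.18129612,  1.65128451])}
tall_cone [(0.89, [0.459, 0.252, 0.069]), (0.87, [0.578, 0.316, 0.069]), (0.8, [0.606, 0.438, 0.069])]
tall_cone_top [(0.75, [0.609, 0.439, 0.071]), (0.7, [0.455, 0.252, 0.074]), (0.68, [0.577, 0.318, 0.075])]
short_cone [(0.7, [0.5, 0.12, 0.054])]
stand [(0.69, [0.603, -0.06, 0.012]), (0.34, [0.79, 0.157, 0.026]), (0.21, [0.604, -0.064, 0.121])]
tube [(0.98, [0.602, -0.064, 0.12])]
clamp [(0.92, 
[... 492 characters left out ...]
array([0.01086466, 0.61845344, 1.20568025])}
tall_cone [(0.88, [0.561, 0.289, 0.078]), (0.69, [0.442, 0.231, 0.081]), (0.68, [0.589, 0.415, 0.076])]
tall_cone_top [(0.91, [0.438, 0.231, 0.076]), (0.89, [0.586, 0.412, 0.079]), (0.57, [0.562, 0.29, 0.082])]
short_cone [(0.55, [0.485, 0.104, 0.066]), (0.19, [0.392, 0.383, 0.085])]
stand [(0.96, [0.589, -0.068, 0.013])]
tube [(0.72, [0.592, -0.071, 0.143])]
clamp [(0.91, [0.59, -0.067, 0.14])]
jar [(0.6, [0.393, 0.384, 0.088])]
case [(0.97, [0.61, -0.375, 0.028])]
wallet [(0.64, [0.777, 0.141, 0.018])]
ring_box [(0.93, [0.437, -0.326, 0.046]), (0.69, [0.782, 0.139, 0.021])]
bangle [(0.62, [0.661, 0.235, 0.015]), (0.31, [0.779, 0.142, 0.02])]
1.2
```

View images.

View pics/scene0.png

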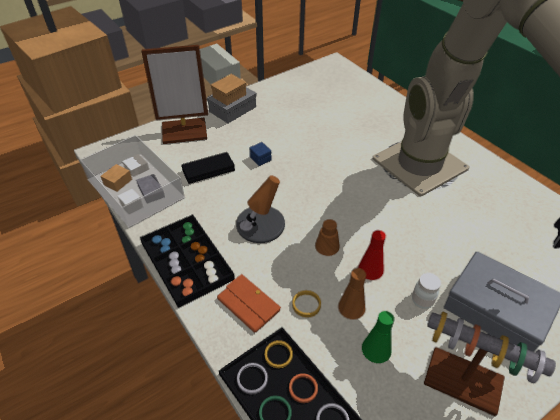

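View pics/top0.png

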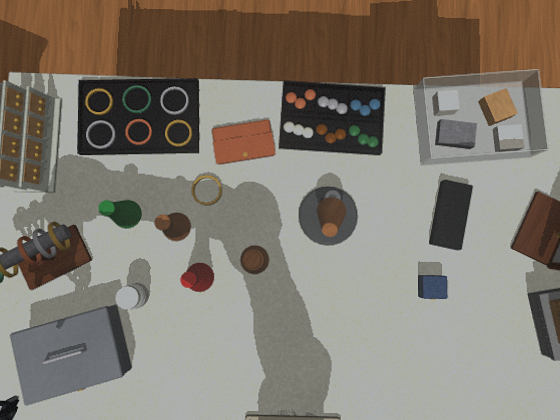

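```bash
cat > h.py <<'E'
import numpy as np, cv2
from workcell import viewer
from scipy.optimize import minimize
P={c:viewer.camera_params(c) for c in ['scene','top']}
def proj(c,X):
    p=P[c]; q=np.atleast_2d(X)@np.array(p['R']).T+p['t']; s=q[:,:2]/q[:,2:]
    s=s*(1+p['k1']*(s**2).sum(1,keepdims=True)); f=210/np.tan(np.radians(p['vertical_fov']/2))
    return s*f+[p['cx'],p['cy']]
def frame(d):
    a=np.cross(d,[0.3,1,0.2]); a/=np.linalg.norm(a); return a,np.cross(d,a)
def circ(o,d,s,r,n=48):
    a,b=frame(d); t=np.linspace(0,2*np.pi,n)[:,None]
    return o+s*d+r*(np.cos(t)*a+np.sin(t)*b)
K=8
def sil(c,o,d,prof,box):
    """profile list of (s,r); silhouette in box (x0,y0,x1,y1), upsampled K then averaged"""
    x0,y0,x1,y1=box; m=np.zeros(((y1-y0)*K,(x1-x0)*K),np.uint8)
    for (s1,r1),(s2,r2) in zip(prof[:-1],prof[1:]):
        q=proj(c,np.vstack([circ(o,d,s1,r1),circ(o,d,s2,r2)]))
        h=cv2.convexHull(((q-[x0-.5,y0-.5])*K*16-8).astype(np.int32)); cv2.fillConvexPoly(m,h,255,shift=4)
    return cv2.resize(m,(x1-x0,y1-y0),interpolation=cv2.INTER_AREA)/255.
def brown(im,box):
    x0,y0,x1,y1=box; h=cv2.cvtColor(im[y0:y1,x0:x1],cv2.COLOR_BGR2HSV)
    return ((h[...,0]>4)&(h[...,0]<17)&(h[...,1]>90)).astype(float)
CONE=[(0,.0365),(.105,.0185),(.105,.018),(.15,.018)]
HEAD=[(0,.035),(.105,.017)]
def hd(yaw,tilt): return np.array([np.cos(yaw)*np.sin(tilt),np.sin(yaw)*np.sin(tilt),np.cos(tilt)])
E
python3 - <<'E'
from h import *
ims={c:cv2.imread(f'pics/{c}0.png') for c in P}
B={'scene':(325,255,385,330),'top':(145,200,200,250)}
M={c:brown(ims[c],B[c]) for c in B}
def cost(p): return sum(np.abs(sil(c,np.array([p[0],p[1],0]),np.array([0,0,1.]),CONE,B[c])-M[c]).sum() for c in B)
r=minimize(cost,[.57,.30],method='Nelder-Mead',options=dict(initial_simplex=[[.57,.3],[.58,.3],[.57,.31]]));print('cone',r.x,r.fun,[M[c].sum() for c in B])
B2={'scene':(235,165,295,225),'top':(305,180,360,250)}
M2={c:brown(ims[c],B2[c]) for c in B2}
# head wide-end centre xyz, yaw of lean
def cost2(p): return sum(np.abs(sil(c,p[:3],hd(p[3],np.radians(30)),HEAD,B2[c])-M2[c]).sum() for c in B2)
best=None
for y in [2.6,2.9,3.14,3.4,3.7]:
    p0=np.array([.59,-.067,.1,y]); sx=np.vstack([p0]+[p0+np.eye(4)[i]*[.02,.02,.02,.3][i] for i in range(4)])
    r=minimize(cost2,p0,method='Nelder-Mead',options=dict(initial_simplex=sx,maxiter=500))
    print('head',r.x,r.fun,[M2[c].sum() for c in B2])
    if best is None or r.fun<best.fun: best=r
p=best.x;d=hd(p[3],np.radians(30));k=(p[2]-.014)/d[2];print('tube origin',p[:3]-k*d,'wide end along',k)
out=[]
for c,b,m,s in [(c,B2[c],M2[c],sil(c,p[:3],d,HEAD,B2[c])) for c in B2]+[(c,B[c],M[c],None) for c in B]:
    im=ims[c][b[1]:b[3],b[0]:b[2]]; k=im.copy(); k[m>0]=255
    L=[im,k]
    if s is not None:
        e=im.copy(); e[(s>.5)!=(m>.5)]=(0,255,0); L.append(e)
    v=cv2.resize(np.hstack(L),None,fx=3,fy=3,interpolation=0); out.append(cv2.copyMakeBorder(v[:,:540],0,0,0,540-min(540,v.shape[1]),0))
v=np.vstack(out);cv2.imwrite('pics/fit.png',cv2.resize(v,(400,int(v.shape[0]*400/540)) if v.shape[0]*400/540<=600 else (int(540*600/v.shape[0]),600)))
E
```

```text
cone [0.56169505 0.303849  ] 383.0627450980392 [np.float64(961.0), np.float64(502.0)]
head [ 0.60451006 -0.07700781  0.08214817  2.90328402] 140.05490196078432 [np.float64(685.0), np.float64(778.0)]
head [ 0.60478289 -0.07718923  0.08215721  2.89409321] 139.6156862745098 [np.float64(685.0), np.float64(778.0)]
head [ 0.60476659 -0.07661835  0.08212638  2.91367859] 140.89803921568625 [np.float64(685.0), np.float64(778.0)]
head [ 0.60456065 -0.07742423  0.08219286  2.89717514] 139.6235294117647 [np.float64(685.0), np.float64(778.0)]
head [ 0.60429165 -0.07742809  0.08174759  2.90170576] 140.8627450980392 [np.float64(685.0), np.float64(778.0)]
tube origin [ 0.64293438 -0.08682935  0.014     ] wide end along 0.07870116390600469
```

View pics/fit.png

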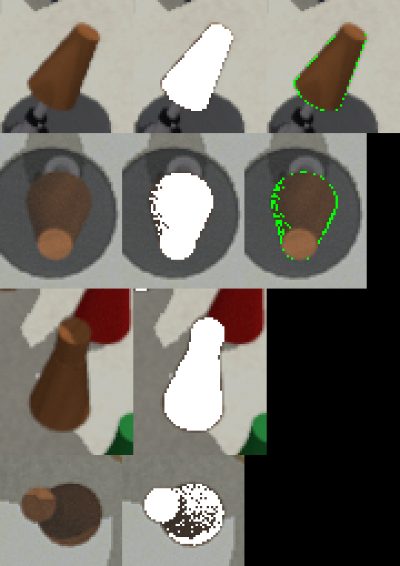

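```bash
cat >> h.py <<'E'
def brown(im,box):
    x0,y0,x1,y1=box; b=im[y0:y1,x0:x1].astype(int); B_,G,R=b[...,0],b[...,1],b[...,2]
    # brown: red well over blue, relative to brightness, and not pure red
    m=((R-B_>0.28*R)&(G-B_>0.05*R)&(G>0.4*R)&(R>25)).astype(np.uint8)
    m=cv2.morphologyEx(m,cv2.MORPH_CLOSE,np.ones((3,3)))
    n,l,st,_=cv2.connectedComponentsWithStats(m); k=1+np.argmax(st[1:,4]); return (l==k).astype(float)
E
cat > fit.py <<'E'
from h import *
ims={c:cv2.imread(f'pics/{c}0.png') for c in P}
B={'scene':(325,255,385,330),'top':(145,200,200,250)}
M={c:brown(ims[c],B[c]) for c in B}
def cost(p,cs=B): return sum(np.abs(sil(c,np.array([p[0],p[1],0]),np.array([0,0,1.]),CONE,B[c])-M[c]).sum() for c in cs)
for cs in (['scene','top'],['scene'],['top']):
    r=minimize(cost,[.57,.30],args=(cs,),method='Nelder-Mead',options=dict(initial_simplex=[[.57,.3],[.58,.3],[.57,.31]]));print('cone',r.x,r.fun,[M[c].sum() for c in B])
B2={'scene':(235,165,295,225),'top':(305,180,360,250)}
M2={c:brown(ims[c],B2[c]) for c in B2}
def cost2(p): return sum(np.abs(sil(c,p[:3],hd(p[3],np.radians(30)),HEAD,B2[c])-M2[c]).sum() for c in B2)
for y in [2.7,2.9,3.1]:
    p0=np.array([.60,-.075,.08,y]); sx=np.vstack([p0]+[p0+np.eye(4)[i]*[.02,.02,.02,.3][i] for i in range(4)])
    r=minimize(cost2,p0,method='Nelder-Mead',options=dict(initial_simplex=sx,maxiter=500))
    p=r.x;d=hd(p[3],np.radians(30));k=(p[2]-.014)/d[2];print('head',p,r.fun,'tube origin',p[:3]-k*d,'wide end along',k)
print([M2[c].sum() for c in B2])
# foot disc from top: dark pixels
def ell(c,p): return proj(c,circ(np.array([p[0],p[1],0.014]),np.array([0,0,1.]),0,.075))
for c,b in {'top':(290,175,370,255),'scene':(225,195,295,250)}.items():
    im=ims[c].max(2)[b[1]:b[3],b[0]:b[2]]; m=(im<100).astype(float); m=cv2.morphologyEx(m,cv2.MORPH_CLOSE,np.ones((9,9)))
    def f(p): return np.abs(sil(c,np.array([p[0],p[1],0]),np.array([0,0,1.]),[(0,.075),(.014,.075)],b)-m).sum()
    r=minimize(f,[.6,-.07],method='Nelder-Mead',options=dict(initial_simplex=[[.6,-.07],[.62,-.07],[.6,-.09]]));print('foot',c,r.x,r.fun,m.sum())
out=[]
for c,b,m in [(c,B2[c],M2[c]) for c in B2]+[(c,B[c],M[c]) for c in B]:
    k=ims[c][b[1]:b[3],b[0]:b[2]].copy(); k[m>0]=255; out.append(cv2.copyMakeBorder(cv2.resize(k,None,fx=3,fy=3,interpolation=0),0,225-3*k.shape[0],0,180-3*k.shape[1],0))
cv2.imwrite('pics/fit2.png',np.hstack(out))
E
python3 fit.py
```

```text
cone [0.56200951 0.30411718] 135.95294117647057 [np.float64(974.0), np.float64(731.0)]
cone [0.5614152  0.30359618] 63.66274509803922 [np.float64(974.0), np.float64(731.0)]
cone [0.56309658 0.30479711] 65.87843137254902 [np.float64(974.0), np.float64(731.0)]
head [ 0.60520397 -0.07641727  0.08366306  2.91120352] 89.28235294117647 tube origin [ 0.64436125 -0.08560176  0.014     ] wide end along 0.08043997307026278
head [ 0.60526045 -0.07657116  0.08316676  2.91120799] 89.73725490196078 tube origin [ 0.6441388  -0.08569004  0.014     ] wide end along 0.07986689083886946
head [ 0.60513965 -0.07611065  0.08417474  2.91433601] 89.54117647058824 tube origin [ 0.64461333 -0.08523899  0.014     ] wide end along 0.08103081496697344
[np.float64(699.0), np.float64(827.0)]
foot top [ 0.60144286 -0.07408203] 259.6156862745098 2572.0
foot scene [ 0.5985144  -0.07840325] 303.45882352941175 1745.0
```

View pics/fit2.png

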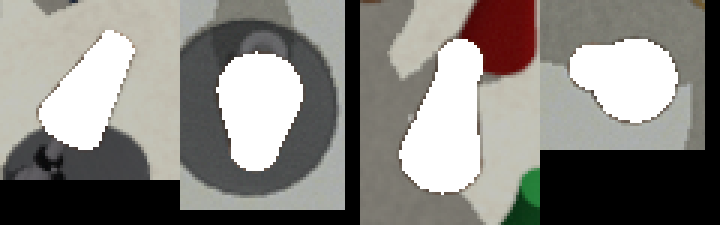

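arm_command:
  plan:
    - {"dp":[0,0,0],"spin":-0.133}
    - {"dp":[-40,-20,0],"spin":0}
    - {"dp":[-40,-20,0],"spin":0}
    - {"dp":[-40,-20,0],"spin":0}
    - {"dp":[-40,-20,0],"spin":0}
  grip: -1
  newtons: 20

```text
clock: 1.7
position: [0.3605, 0.4687, 0.4049]
ee_rot: [0.115, 0.993, 0.0, 0.0]
ft_force: [-0.8, -0.4, -0.3]
grip_width: 0.998
grasp_force: 0.0
```

arm_command:
  plan:
    - {"dp":[-40,-20,0],"spin":0}
    - {"dp":[-40,-20,0],"spin":0}
    - {"dp":[-40,-20,0],"spin":0}
    - {"dp":[-40,-20,0],"spin":0}
    - {"dp":[0,0,0],"spin":0}

```text
clock: 2.2
position: [0.5019, 0.3497, 0.4048]
ee_rot: [0.12, 0.993, -0.001, 0.001]
ft_force: [0.3, -0.0, -0.3]
grip_width: 1.003
grasp_force: 0.0
```

```bash
cat > st.py <<'E'
import sys,numpy as np
from workcell import manip
from scipy.spatial.transform import Rotation as R
o=manip.get_obs(); r=R.from_quat(o['ee_rot']).as_matrix(); p=np.array(o['position'])
yaw=np.degrees(np.arctan2(r[1,0],r[0,0]))
print('t %.2f'%o['clock'],'pos',p.round(4),'x yaw %.2f (want 166.8)'%yaw,'zaxis',r[:,2].round(3),'F',o['ft_force'].round(1),'w %.3f'%o['grip_width'],'gf %.1f'%o['grasp_force'] if np.isscalar(o['grasp_force']) else o['grasp_force'])
if len(sys.argv)>3: print('tool mm',((np.array([float(a) for a in sys.argv[1:4]])-p)@r*1000).round(1))
E
python3 st.py 0.562 0.304 0.285
```

```text
t 2.20 pos [0.5019 0.3497 0.4048] x yaw 166.27 (want 166.8) zaxis [ 0.003 -0.003 -1.   ] F [ 0.3 -0.  -0.3] w 1.003 gf 0.0
tool mm [-68.9 -29.9 120. ]
```

arm_command:
  plan:
    - {"dp":[-34.5,-15,0],"spin":0}
    - {"dp":[-34.5,-15,0],"spin":0}
    - {"dp":[0,0,0],"spin":0}
    - {"dp":[0,0,35],"spin":0}
    - {"dp":[0,0,0],"spin":0}

```text
clock: 2.7
position: [0.5562, 0.3106, 0.3655]
ee_rot: [0.115, 0.993, -0.002, -0.003]
ft_force: [-0.2, -0.5, 0.2]
grip_width: 1.001
grasp_force: 0.0
```

```bash
python3 st.py 0.562 0.304 0.285
```

```text
t 2.70 pos [0.5562 0.3106 0.3655] x yaw 166.83 (want 166.8) zaxis [-0.006 -0.003 -1.   ] F [-0.2 -0.5  0.2] w 1.001 gf 0.0
tool mm [-7.6 -4.7 80.5]
```

arm_command:
  plan:
    - {"dp":[-7.6,-4.7,0],"spin":0}
    - {"dp":[0,0,40],"spin":0}
    - {"dp":[0,0,40],"spin":0}
    - {"dp":[0,0,0],"spin":0}
    - {"dp":[0,0,0],"spin":0}

```text
clock: 3.2
position: [0.5641, 0.3045, 0.2915]
ee_rot: [0.115, 0.993, 0.0, 0.0]
ft_force: [-0.9, -0.0, 0.7]
grip_width: 1.0
grasp_force: 0.0
```

```bash
python3 st.py 0.562 0.304 0.285
```

```text
t 3.20 pos [0.5641 0.3045 0.2915] x yaw 166.83 (want 166.8) zaxis [ 0.001  0.    -1.   ] F [-0.9 -0.   0.7] w 1.000 gf 0.0
tool mm [ 2.  -1.   6.5]
```

arm_command:
  plan:
    - {"dp":[2,-1,8],"spin":0}
    - {"dp":[0,0,0],"spin":0}
    - {"dp":[0,0,0],"spin":0}

```text
clock: 3.5
position: [0.5616, 0.3041, 0.2829]
ee_rot: [0.115, 0.993, 0.001, 0.001]
ft_force: [0.3, 0.3, 0.3]
grip_width: 1.0
grasp_force: 0.0
```

arm_command:
  plan:
    - {"dp":[0,0,0],"spin":0}
    - {"dp":[0,0,0],"spin":0}
    - {"dp":[0,0,0],"spin":0}
    - {"dp":[0,0,0],"spin":0}
    - {"dp":[0,0,0],"spin":0}
  grip: 1
  newtons: 25

```text
clock: 4.0
position: [0.5615, 0.3039, 0.2819]
ee_rot: [0.115, 0.993, 0.0, 0.0]
ft_force: [-0.3, -0.5, 1.7]
grip_width: 0.415
grasp_force: 25.9
```

```bash
python3 st.py 0.562 0.304 0.285
```

```text
t 4.00 pos [0.5615 0.3039 0.2819] x yaw 166.84 (want 166.8) zaxis [ 0.  0. -1.] F [-0.3 -0.5  1.7] w 0.415 gf 25.9
tool mm [-0.5  0.2 -3.1]
```

arm_command:
  plan:
    - {"dp":[6.8,0,-1.2],"spin":0}
    - {"dp":[6.9,0,-1.2],"spin":0}
    - {"dp":[7,0,-0.8],"spin":0}
    - {"dp":[7,0,-0.5],"spin":0}
    - {"dp":[7,0,-0.2],"spin":0}

```text
clock: 4.5
position: [0.5269, 0.312, 0.2857]
ee_rot: [0.114, 0.993, 0.0, -0.0]
ft_force: [0.8, -0.9, -1.3]
grip_width: 0.412
grasp_force: 25.8
```

```bash
cat > cone.py <<'E'
# fit held cone: tilt in the u plane, mouth position
import sys
from h import *
from workcell import manip
from scipy.spatial.transform import Rotation as R
o=manip.get_obs(); r=R.from_quat(o['ee_rot']).as_matrix(); tcp=np.array(o['position'])
g0=tcp+r[:,2]*.150
tag=sys.argv[1]; cams=sys.argv[2].split(','); t0=float(sys.argv[3])
ims={c:viewer.camera(c) for c in cams}; D={}
for c in cams:
    cv2.imwrite(f'pics/{c}{tag}.png',ims[c]); q=proj(c,g0)[0]; q2=proj(c,g0-[0,0,.07])[0]; x,y=((q+q2)/2).astype(int)
    b=(max(0,x-50),max(0,y-50),min(560,x+50),min(420,y+50)); D[c]=(b,brown(ims[c],b))
def pose(p): # s=grip distance along axis, lateral offset n along u, tilt, side tilt
    d=np.array([np.sin(p[1])*-.974,np.sin(p[1])*.228,np.cos(p[1])])+p[2]*np.array([.228,.974,0]); d/=np.linalg.norm(d)
    return g0-p[0]*d+p[3]*np.array([.228,.974,0]),d
def cost(p):
    m,d=pose(p); t=0
    for c,(b,M) in D.items():
        s=sil(c,m,d,CONE,b); t+=(s*(1-M)*.4+(1-s)*M).sum()   # fingers may hide part of the cone
    return t+ (p[2]/.05)**2*3+(p[3]/.003)**2*3
p0=np.array([.13,np.radians(t0),0,0]); r=minimize(cost,p0,method='Nelder-Mead',options=dict(maxiter=500,initial_simplex=np.vstack([p0]+[p0+np.eye(4)[i]*[.01,.15,.05,.004][i] for i in range(4)])))
m,d=pose(r.x); print('s %.4f tilt %.1f side %.1f off %.4f'%(r.x[0],np.degrees(r.x[1]),np.degrees(r.x[2]),r.x[3]),'cost',r.fun,{c:v[1].sum() for c,v in D.items()},'mouth',m.round(4),'dir',d.round(3))
W=np.array([.6052,-.0763,.0837]);a=hd(np.radians(166.8),np.radians(30)); e=m-W
print('mouth vs head wide end: along %.1f  lateral(lean-plane,up-out) %.1f  side %.1f mm; angle %.1f'%(e@a*1000,e@np.array([-.974*np.cos(np.pi/6),.228*np.cos(np.pi/6),-.5])*1000,e@[.228,.974,0]*1000,np.degrees(np.arccos(a@d))))
out=[]
for c,(b,M) in D.items():
    im=ims[c][b[1]:b[3],b[0]:b[2]]; e=im.copy(); e[((sil(c,m,d,CONE,b)>.5)!=(M>.5))]=(0,255,0)
    out.append(cv2.copyMakeBorder(cv2.resize(np.hstack([im,e]),None,fx=3,fy=3,interpolation=0),0,300-3*im.shape[0],0,600-6*im.shape[1],0))
cv2.imwrite(f'pics/cone{tag}.png',np.vstack(out))
E
python3 cone.py a scene,top 15; python3 st.py
```

```text
s 0.1332 tilt -0.3 side -2.1 off -0.0036 cost 265.7915300514854 {'scene': np.float64(866.0), 'top': np.float64(319.0)} mouth [0.5264 0.3134 0.0025] dir [-0.003 -0.036  0.999]
mouth vs head wide end: along 12.6  lateral(lean-plane,up-out) 184.0  side 361.6 mm; angle 30.4
t 4.60 pos [0.5266 0.3125 0.2857] x yaw 166.91 (want 166.8) zaxis [-0.  0. -1.] F [-0.5  0.6 -0.7] w 0.417 gf 25.8
```

View pics/conea.png

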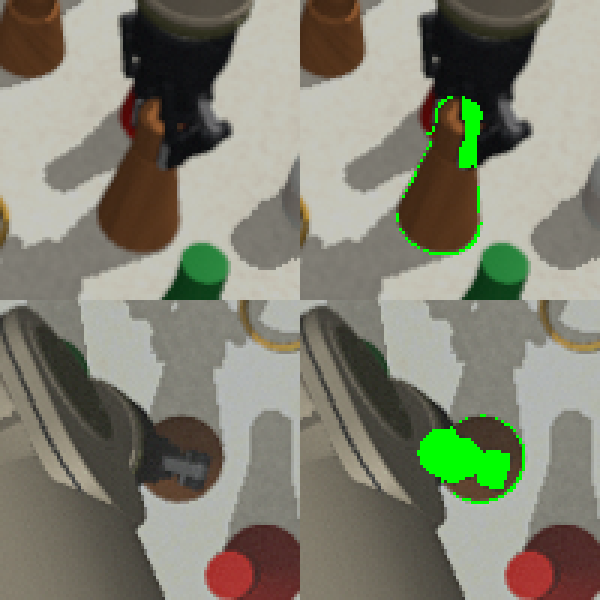

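arm_command:
  plan:
    - {"dp":[0,0,-30],"spin":0}
    - {"dp":[0,0,-45],"spin":0}
    - {"dp":[0,0,-45],"spin":0}
    - {"dp":[0,-20,-45],"spin":0}
    - {"dp":[-8,-30,-40],"spin":0}

```text
clock: 5.1
position: [0.5231, 0.2628, 0.4924]
ee_rot: [0.113, 0.994, 0.001, 0.0]
ft_force: [1.3, -0.6, -0.4]
grip_width: 0.415
grasp_force: 25.8
```

arm_command:
  plan:
    - {"dp":[-15,-45,0],"spin":0}
    - {"dp":[-15,-45,0],"spin":0}
    - {"dp":[-15,-45,0],"spin":0}
    - {"dp":[-15,-45,0],"spin":0}
    - {"dp":[-15,-45,0],"spin":0}

```text
clock: 5.6
position: [0.5456, 0.0233, 0.4903]
ee_rot: [0.115, 0.993, 0.0, 0.0]
ft_force: [0.7, 0.8, -1.9]
grip_width: 0.418
grasp_force: 25.8
```

```bash
python3 st.py 0.5614 -0.066 0.487
```

```text
t 5.60 pos [0.5456 0.0233 0.4903] x yaw 166.82 (want 166.8) zaxis [ 0.001  0.    -1.   ] F [ 0.7  0.8 -1.9] w 0.418 gf 25.8
tool mm [-35.8 -83.4   3.3]
```

arm_command:
  plan:
    - {"dp":[-15,-36,0],"spin":0}
    - {"dp":[-12,-28,0],"spin":0}
    - {"dp":[-7,-16,0],"spin":0}
    - {"dp":[0,0,0],"spin":0}
    - {"dp":[0,0,0],"spin":0}

```text
clock: 6.1
position: [0.5607, -0.06, 0.49]
ee_rot: [0.115, 0.993, 0.0, -0.0]
ft_force: [0.2, 0.4, -1.7]
grip_width: 0.417
grasp_force: 25.8
```

```bash
python3 st.py 0.5614 -0.066 0.447; python3 cone.py b scene,top 0
```

```text
t 6.10 pos [ 0.5607 -0.06    0.49  ] x yaw 166.81 (want 166.8) zaxis [-0.  0. -1.] F [ 0.2  0.4 -1.7] w 0.417 gf 25.8
tool mm [-2.  -5.7 43. ]
s 0.1409 tilt 0.7 side -0.1 off 0.0009 cost 630.278011004074 {'scene': np.float64(1077.0), 'top': np.float64(69.0)} mouth [ 0.5626 -0.0593  0.1992] dir [-0.012  0.002  1.   ]
mouth vs head wide end: along 122.7  lateral(lean-plane,up-out) -18.4  side 6.8 mm; angle 29.3
```

View pics/coneb.png

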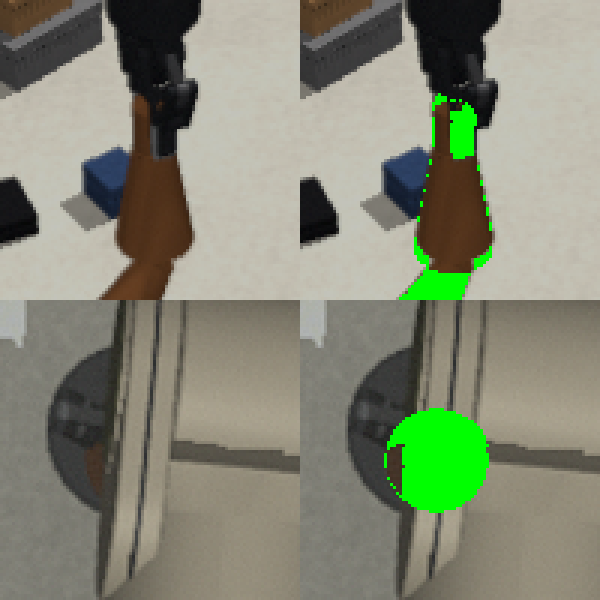

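arm_command:
  plan:
    - {"dp":[-2,-5.7,0],"spin":0}
    - {"dp":[0,0,15],"spin":0}
    - {"dp":[0,0,15],"spin":0}
    - {"dp":[0,0,13],"spin":0}
    - {"dp":[0,0,0],"spin":0}

```text
clock: 6.7
position: [0.5611, -0.0658, 0.4453]
ee_rot: [0.114, 0.993, -0.0, -0.001]
ft_force: [-0.2, 1.2, -0.8]
grip_width: 0.417
grasp_force: 25.8
```

```bash
python3 - <<'E'
s=open('cone.py').read()
s=s.replace("s=sil(c,m,d,CONE,b); t+=","s=np.maximum(sil(c,m,d,CONE,b),HS[c]); t+=")
s=s.replace("def cost(p):","HS={c:sil(c,np.array([.6052,-.0763,.0837]),hd(np.radians(166.8),np.radians(30)),HEAD,D[c][0]) for c in D}\ndef cost(p):",1)
s=s.replace("((sil(c,m,d,CONE,b)>.5)!=(M>.5))","((np.maximum(sil(c,m,d,CONE,b),HS[c])>.5)!=(M>.5))")
s=s.replace("+ (p[2]/.05)**2*3+(p[3]/.003)**2*3","+ (p[2]/.02)**2*5+(p[3]/.0015)**2*5")
open('cone.py','w').write(s)
E
python3 st.py 0.5614 -0.066 0.447; python3 cone.py c scene 0
```

```text
t 6.70 pos [ 0.5611 -0.0658  0.4453] x yaw 166.87 (want 166.8) zaxis [-0.003  0.    -1.   ] F [-0.2  1.2 -0.8] w 0.417 gf 25.8
tool mm [-0.4 -0.2 -1.7]
s 0.1325 tilt -0.1 side 0.2 off -0.0001 cost 89.7902053936243 {'scene': np.float64(1126.0)} mouth [ 0.5603 -0.0663  0.1628] dir [0.002 0.003 1.   ]
mouth vs head wide end: along 91.4  lateral(lean-plane,up-out) 0.3  side -0.5 mm; angle 30.1
```

arm_command:
  plan:
    - {"dp":[0,0,7],"spin":0}
    - {"dp":[5,0,3],"spin":0}
    - {"dp":[5,0,3.5],"spin":0}
    - {"dp":[5,0,4],"spin":0}
    - {"dp":[0,0,0],"spin":0}
  newtons: 20

```text
clock: 7.25
position: [0.5462, -0.0626, 0.4296]
ee_rot: [0.115, 0.993, 0.0, 0.0]
ft_force: [1.7, 0.2, -0.5]
grip_width: 0.414
grasp_force: 26.0
```

```bash
python3 st.py; python3 cone.py d scene 7
```

```text
t 7.25 pos [ 0.5462 -0.0626  0.4296] x yaw 166.85 (want 166.8) zaxis [ 0.001  0.    -1.   ] F [ 1.7  0.2 -0.5] w 0.414 gf 26.0
s 0.1329 tilt 6.0 side 0.2 off -0.0004 cost 82.03090255206995 {'scene': np.float64(1167.0)} mouth [ 0.5596 -0.0665  0.1474] dir [-0.101  0.027  0.995]
mouth vs head wide end: along 78.5  lateral(lean-plane,up-out) 8.5  side -0.9 mm; angle 24.0
```

arm_command:
  plan:
    - {"dp":[5,0,5],"spin":0}
    - {"dp":[5,0,5],"spin":0}
    - {"dp":[5,0,5],"spin":0}
    - {"dp":[5,0,5],"spin":0}
    - {"dp":[0,0,0],"spin":0}

```text
clock: 7.8
position: [0.5266, -0.058, 0.4087]
ee_rot: [0.114, 0.993, 0.0, -0.001]
ft_force: [2.3, -1.6, -0.4]
grip_width: 0.414
grasp_force: 26.4
```

```bash
python3 st.py; python3 cone.py e scene 15
```

```text
t 7.80 pos [ 0.5266 -0.058   0.4087] x yaw 166.85 (want 166.8) zaxis [-0.001  0.    -1.   ] F [ 2.3 -1.6 -0.4] w 0.414 gf 26.4
s 0.1337 tilt 18.4 side 0.0 off -0.0006 cost 76.51725950386587 {'scene': np.float64(1211.0)} mouth [ 0.5674 -0.0682  0.1319] dir [-0.308  0.072  0.949]
mouth vs head wide end: along 61.0  lateral(lean-plane,up-out) 9.4  side -0.7 mm; angle 11.5
```

arm_command:
  plan:
    - {"dp":[4,0,5],"spin":0}
    - {"dp":[4,0,5],"spin":0}
    - {"dp":[1,0,5],"spin":0}
    - {"dp":[0,0,5],"spin":0}
    - {"dp":[0,0,0],"spin":0}

```text
clock: 8.35
position: [0.5184, -0.0561, 0.3887]
ee_rot: [0.115, 0.993, -0.0, -0.0]
ft_force: [2.7, 0.2, 0.3]
grip_width: 0.417
grasp_force: 26.7
```

```bash
python3 st.py; python3 cone.py f scene 25
```

```text
t 8.35 pos [ 0.5184 -0.0561  0.3887] x yaw 166.83 (want 166.8) zaxis [-0.001 -0.    -1.   ] F [2.7 0.2 0.3] w 0.417 gf 26.7
s 0.1352 tilt 26.4 side 0.2 off -0.0007 cost 71.73470302341991 {'scene': np.float64(1154.0)} mouth [ 0.5767 -0.0709  0.1177] dir [-0.433  0.104  0.895]
mouth vs head wide end: along 44.0  lateral(lean-plane,up-out) 8.1  side -1.2 mm; angle 3.6
```

View pics/conef.png

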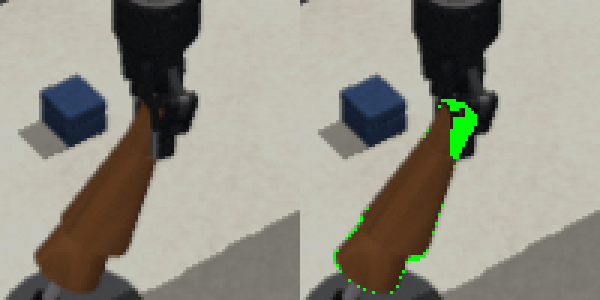

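arm_command:
  plan:
    - {"dp":[-2,0,4.3],"spin":0}
    - {"dp":[-2.5,0,4.3],"spin":0}
    - {"dp":[-2.5,0,4.3],"spin":0}
    - {"dp":[-2.5,0,4.3],"spin":0}
    - {"dp":[0,0,0],"spin":0}

```text
clock: 8.9
position: [0.528, -0.0584, 0.3715]
ee_rot: [0.115, 0.993, -0.0, -0.0]
ft_force: [2.3, -1.2, -0.1]
grip_width: 0.416
grasp_force: 26.8
```

```bash
python3 st.py; python3 cone.py g scene 28
```

```text
t 8.90 pos [ 0.528  -0.0584  0.3715] x yaw 166.82 (want 166.8) zaxis [-0.001 -0.    -1.   ] F [ 2.3 -1.2 -0.1] w 0.416 gf 26.8
s 0.1379 tilt 28.2 side 0.1 off -0.0007 cost 65.69563581396325 {'scene': np.float64(1015.0)} mouth [ 0.5911 -0.0742  0.1   ] dir [-0.46   0.109  0.881]
mouth vs head wide end: along 21.2  lateral(lean-plane,up-out) 4.1  side -1.1 mm; angle 1.8
```

arm_command:
  plan:
    - {"dp":[-0.8,0,1.7],"spin":0}
    - {"dp":[-0.8,0,1.7],"spin":0}
    - {"dp":[0,0,0],"spin":0}

```text
clock: 9.25
position: [0.5294, -0.0587, 0.3689]
ee_rot: [0.115, 0.993, 0.0, 0.0]
ft_force: [2.5, -1.0, 0.1]
grip_width: 0.412
grasp_force: 26.7
```

arm_command:
  plan:
    - {"dp":[-0.5,0,0.8],"spin":0}
    - {"dp":[-0.5,0,0.8],"spin":0}
    - {"dp":[0,0,0],"spin":0}

```text
clock: 9.55
position: [0.5304, -0.0589, 0.3674]
ee_rot: [0.115, 0.993, 0.0, 0.0]
ft_force: [2.1, -1.3, 1.9]
grip_width: 0.411
grasp_force: 26.8
```

```bash
python3 st.py; python3 cone.py i scene 28
```

```text
t 9.55 pos [ 0.5304 -0.0589  0.3674] x yaw 166.83 (want 166.8) zaxis [ 0.  0. -1.] F [ 2.1 -1.3  1.9] w 0.411 gf 26.8
s 0.1374 tilt 28.4 side 0.2 off -0.0009 cost 63.860859557399806 {'scene': np.float64(983.0)} mouth [ 0.5937 -0.0752  0.0965] dir [-0.463  0.112  0.879]
mouth vs head wide end: along 16.8  lateral(lean-plane,up-out) 3.5  side -1.6 mm; angle 1.6
```

arm_command:
  plan:
    - {"dp":[-0.4,0,0.9],"spin":0}
    - {"dp":[0,0,0],"spin":0}

```text
clock: 9.8
position: [0.5307, -0.059, 0.3664]
ee_rot: [0.115, 0.993, 0.0, 0.0]
ft_force: [1.3, -0.8, 0.6]
grip_width: 0.413
grasp_force: 26.8
```

arm_command:
  plan:
    - {"dp":[-0.4,0,0.9],"spin":0}
    - {"dp":[0,0,0],"spin":0}

```text
clock: 10.0
position: [0.5311, -0.0591, 0.3654]
ee_rot: [0.115, 0.993, 0.0, -0.0]
ft_force: [2.1, -2.7, 0.3]
grip_width: 0.415
grasp_force: 26.8
```

arm_command:
  plan:
    - {"dp":[-0.4,0,0.9],"spin":0}
    - {"dp":[0,0,0],"spin":0}

```text
clock: 10.2
position: [0.5315, -0.0591, 0.3645]
ee_rot: [0.115, 0.993, 0.0, -0.0]
ft_force: [1.1, -1.4, 0.5]
grip_width: 0.418
grasp_force: 26.8
```

arm_command:
  plan:
    - {"dp":[-0.4,0,0.9],"spin":0}
    - {"dp":[0,0,0],"spin":0}

```text
clock: 10.4
position: [0.5319, -0.0592, 0.3637]
ee_rot: [0.115, 0.993, 0.0, -0.0]
ft_force: [0.5, -1.0, 2.0]
grip_width: 0.416
grasp_force: 26.9
```

```bash
python3 st.py; python3 cone.py j scene 28
```

```text
t 10.40 pos [ 0.5319 -0.0592  0.3637] x yaw 166.83 (want 166.8) zaxis [ 0.  0. -1.] F [ 0.5 -1.   2. ] w 0.416 gf 26.9
s 0.1374 tilt 29.3 side 0.1 off -0.0006 cost 60.54264434827551 {'scene': np.float64(963.0)} mouth [ 0.5973 -0.0754  0.0939] dir [-0.477  0.113  0.872]
mouth vs head wide end: along 12.8  lateral(lean-plane,up-out) 1.8  side -0.9 mm; angle 0.7
```

arm_command:
  plan:
    - {"dp":[-0.4,0,0.8],"spin":0}
    - {"dp":[0,0,0],"spin":0}

```text
clock: 10.65
position: [0.5323, -0.0593, 0.3629]
ee_rot: [0.115, 0.993, 0.0, -0.0]
ft_force: [1.8, -2.0, 0.6]
grip_width: 0.413
grasp_force: 26.8
```

arm_command:
  plan:
    - {"dp":[-0.4,0,0.8],"spin":0}
    - {"dp":[0,0,0],"spin":0}

```text
clock: 10.85
position: [0.5326, -0.0594, 0.362]
ee_rot: [0.115, 0.993, 0.0, -0.0]
ft_force: [1.2, -0.9, 0.7]
grip_width: 0.416
grasp_force: 26.8
```

arm_command:
  plan:
    - {"dp":[-0.4,0,0.8],"spin":0}
    - {"dp":[0,0,0],"spin":0}

```text
clock: 11.05
position: [0.5331, -0.0595, 0.3613]
ee_rot: [0.115, 0.993, 0.0, -0.0]
ft_force: [1.2, -0.6, 1.3]
grip_width: 0.415
grasp_force: 26.9
```

arm_command:
  plan:
    - {"dp":[-0.4,0,0.8],"spin":0}
    - {"dp":[0,0,0],"spin":0}

```text
clock: 11.25
position: [0.5334, -0.0597, 0.3605]
ee_rot: [0.115, 0.993, -0.0, -0.0]
ft_force: [0.4, -1.5, 1.9]
grip_width: 0.413
grasp_force: 26.9
```

```bash
python3 st.py; python3 cone.py k scene 28
```

```text
t 11.25 pos [ 0.5334 -0.0597  0.3605] x yaw 166.83 (want 166.8) zaxis [-0. -0. -1.] F [ 0.4 -1.5  1.9] w 0.413 gf 26.9
s 0.1370 tilt 29.6 side 0.1 off -0.0005 cost 61.8733044784317 {'scene': np.float64(929.0)} mouth [ 0.5993 -0.0758  0.0914] dir [-0.481  0.115  0.869]
mouth vs head wide end: along 9.6  lateral(lean-plane,up-out) 1.2  side -0.9 mm; angle 0.4
```

arm_command:
  plan:
    - {"dp":[-0.3,0,0.6],"spin":0}
    - {"dp":[0,0,0],"spin":0}

```text
clock: 11.5
position: [0.5337, -0.0598, 0.36]
ee_rot: [0.115, 0.993, -0.0, -0.0]
ft_force: [-0.5, -2.6, 3.3]
grip_width: 0.418
grasp_force: 27.0
```

arm_command:
  plan:
    - {"dp":[-0.3,0,0.6],"spin":0}
    - {"dp":[0,0,0],"spin":0}

```text
clock: 11.7
position: [0.5339, -0.0598, 0.3593]
ee_rot: [0.115, 0.993, -0.0, -0.0]
ft_force: [-1.3, -2.4, 3.4]
grip_width: 0.414
grasp_force: 27.1
```

arm_command:
  plan:
    - {"dp":[0,0,0],"spin":0}

```text
clock: 11.8
position: [0.5339, -0.0598, 0.3593]
ee_rot: [0.115, 0.993, -0.0, -0.0]
ft_force: [-2.0, -3.2, 2.8]
grip_width: 0.413
grasp_force: 27.1
```

arm_command:
  plan:
    - {"dp":[0,-0.8,0],"spin":0}
    - {"dp":[0,0,0],"spin":0}

```text
clock: 12.0
position: [0.5338, -0.0602, 0.3593]
ee_rot: [0.114, 0.993, 0.0, -0.0]
ft_force: [-0.7, -0.1, 1.9]
grip_width: 0.414
grasp_force: 26.9
```

arm_command:
  plan:
    - {"dp":[-0.2,0,0.4],"spin":0}
    - {"dp":[0,0,0],"spin":0}

```text
clock: 12.2
position: [0.534, -0.0603, 0.359]
ee_rot: [0.114, 0.993, 0.0, -0.0]
ft_force: [-2.0, 1.2, 4.4]
grip_width: 0.412
grasp_force: 27.0
```

```bash
python3 st.py; python3 cone.py l scene 28
```

```text
t 12.20 pos [ 0.534  -0.0603  0.359 ] x yaw 166.86 (want 166.8) zaxis [-0.  0. -1.] F [-2.   1.2  4.4] w 0.412 gf 27.0
s 0.1374 tilt 29.7 side 0.0 off -0.0004 cost 60.7794747701324 {'scene': np.float64(922.0)} mouth [ 0.6001 -0.0761  0.0896] dir [-0.482  0.113  0.869]
mouth vs head wide end: along 7.6  lateral(lean-plane,up-out) 1.4  side -1.0 mm; angle 0.3
```

arm_command:
  plan:
    - {"dp":[0,0,0],"spin":0}
    - {"dp":[0,0,0],"spin":0}
    - {"dp":[0,0,0],"spin":0}
    - {"dp":[0,0,0],"spin":0}
    - {"dp":[0,0,0],"spin":0}
  grip: -1

```text
clock: 12.75
position: [0.534, -0.0606, 0.3589]
ee_rot: [0.115, 0.993, 0.0, -0.0]
ft_force: [-0.5, -0.2, -0.1]
grip_width: 0.999
grasp_force: 0.0
```

```bash
python3 st.py; python3 cone.py m scene 29
```

```text
t 12.75 pos [ 0.534  -0.0606  0.3589] x yaw 166.83 (want 166.8) zaxis [-0.  0. -1.] F [-0.5 -0.2 -0.1] w 0.999 gf 0.0
s 0.1370 tilt 29.5 side 0.1 off -0.0003 cost 42.33972689614373 {'scene': np.float64(953.0)} mouth [ 0.5997 -0.0765  0.0897] dir [-0.48   0.115  0.87 ]
mouth vs head wide end: along 7.9  lateral(lean-plane,up-out) 1.6  side -1.5 mm; angle 0.5
```

View pics/conem.png

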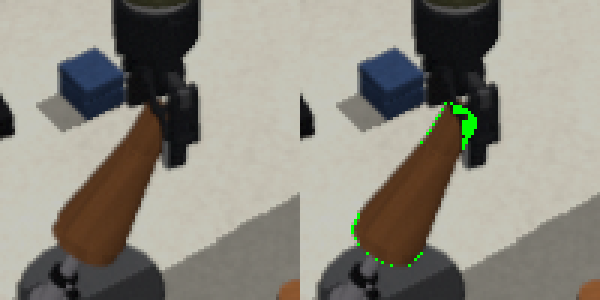

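The cone stays on the leaning head, in line with it and clear of the open fingers (cone at about x 100–150, y 105–265 in the left panel). I'll raise the hand straight up now.

arm_command:
  plan:
    - {"dp":[0,0,-10],"spin":0}
    - {"dp":[0,0,-25],"spin":0}
    - {"dp":[0,0,-35],"spin":0}
    - {"dp":[0,0,-35],"spin":0}
    - {"dp":[0,0,0],"spin":0}

```text
clock: 13.3
position: [0.5345, -0.061, 0.4696]
ee_rot: [0.115, 0.993, 0.001, 0.004]
ft_force: [-0.1, -0.2, -0.9]
grip_width: 1.0
grasp_force: 0.0
```

```bash
python3 - <<'E'
from h import *
from workcell import manip
im=viewer.camera('scene'); cv2.imwrite('pics/end.png',im)
b=(220,120,320,240); M=brown(im,b); v=np.array([.228,.974,0])
def pose(p): 
    d=np.array([np.sin(p[2])*-.974,np.sin(p[2])*.228,np.cos(p[2])]); return np.array([.6,-.0762,.0]) + p[0]*np.array([-.974,.228,0])+[0,0,p[1]],d
def cost(p): return np.abs(sil('scene',*pose(p),CONE,b)-M).sum()
p0=np.array([0,.09,.52]); r=minimize(cost,p0,method='Nelder-Mead',options=dict(initial_simplex=np.vstack([p0,p0+[.01,0,0],p0+[0,.01,0],p0+[0,0,.1]])))
m,d=pose(r.x); a=hd(np.radians(166.8),np.pi/6); print(m,np.degrees(r.x[2]),r.fun,M.sum(),'along tube %.4f'%((m-np.array([.6446,-.0855,.014]))@a)); print(manip.get_obs()['ft_force'],manip.get_obs()['clock'])
cv2.imwrite('pics/endc.png',cv2.resize(im[90:330,200:400],None,fx=2.5,fy=2.5))
E
```

```text
[ 0.60248266 -0.07678116  0.08711165] 30.197582817746852 87.19999999999999 1015.0 along tube 0.0848
[-0.42246941 -0.28281431 -0.8447534 ] 13.35
```

View pics/endc.png

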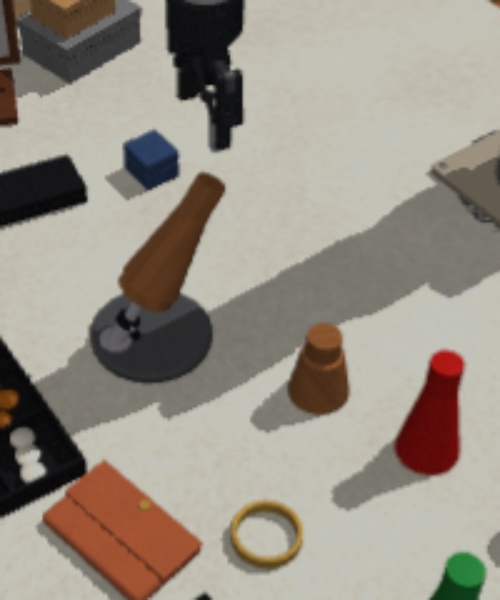

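The cone sits on the head at 30.2°, and the gripper is well clear of it (crop: cone from (150,300) to (207,185), fingers end at (220,148)). Everything else is where it was.

```bash
python3 -c "
from workcell import manip
print(manip.hand_in())"
```

```text
the job is handed in; nothing more can be done
None
```

The tall cone is resting on the leaning head, measured in line with it to within about 1°; it was let down with about 5 N along the axis, released and handed in at about 13 s, though the hand-in gave no verdict.

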